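Strip the key-cutting machine's arbor and rack the cutter

ROBOT

A 6-joint arm with a two-finger parallel gripper is mounted at the origin on a cart in front of the work surface, level with it; the furniture and walls round the work are solid. World frame = base frame: x ahead of the robot, y to its left, z up, the work surface at z = 0. Lengths are in m, angles in rad, forces in N, time in s.
With the tool pointing down it reaches from about 0.35 to 0.8 m from the base axis. Payload 7.3 kg.
Tool frame: the origin (TCP) lies midway between the tips of the shut fingers; the grasp point (between the pads) lies 19 mm behind it (r.tcp_to_grasp is the distance from the TCP to the grasp point, in m); z points along the fingers, y is the line along which they close (so a half turn about z gives the same grasp; the last joint's range is limited). The gripper opens to 85 mm and grips with 20 to 120 N. Pads are 22 mm wide; open, the fingers measure 114 mm over their backs; the gripper's body (76 mm by 85 mm) begins 54 mm behind the grasp point. The pads swing forward as they close: fully open they stand 13 mm farther back than shut.
Start: joints at [1.138, 0.342, 1.524, -0, 1.275, -0.146], TCP at [0.149, 0.504, 0.195] pointing down, gripper open.
Joint ranges: [-2.53, 2.53], [-0.77, 2.02], [0.04, 2.7], [-1, 4.14], [0.28, 2.66], [-3.11, 3.11]. Speed limits (rad/s): [2.57, 2.57, 3.14, 3.14, 3.14, 3.14].

INTERFACE

Orientations are given as a rotation vector (axis times angle).
In Python, from bench import r, cams gives the robot as it stands.
- The arm moves only by the tool step_arm, never from a script. Its argument "increments" is a list of rows, each an object with "travel": the shift along the tool's x, y, z in mm, a list of three; "yaw": the turn about the tool's z in degrees; "fingers": the opening, from -1 (shut) to 1 (fully open). A call has 1 to 12 rows; each row is the pose to reach, as a shift and turn from the pose commanded when the call began, along the tool's axes at that moment; what a row does not reach only later rows make up. A row lasts 1/10 s, in which the tool goes at most 50 mm and 8.59 degrees, less where a joint would pass 70% of its speed; a pose out of reach is approached as far as the arm can. A call with a gripper value outside its range is refused whole. The fingers move at their own pace and stop on an object; "newtons" is the grip in N (left out, the last holds). Time passes only in rows, so rows that repeat a pose let the fingers close. It gives the time, the measured TCP pose, the force, the opening and the grip force at its end, in the units of the state.
- r.observe(): the state, without advancing time (a new reading comes with each control period).
- cams.capture(name): name is "scene" or "top" or "wrist"; returns a dict with "color" (480x640x3 uint8, blue, green, red), "intrinsics" (3x3 intrinsics, pixels), "k1" (the pictures are not rectified: a ray, as slopes to the right and down, at radius r is drawn at 1 + k1 r^2 times it, then the intrinsics apply), "R" (3x3) and "t" (3): a world point X has camera coordinates R X + t; the wrist camera has in their place "hand_eye" (4x4, takes a point from camera to tool coordinates, whose origin is the TCP and whose axes are the flange's). Camera axes: x right, y down, z forward; pixel columns grow to the right and rows downward; lengths in m; the calibration is good to about 2 mm. A picture is of the moment at which its call begins: read the wrist's pose just before it. There is no depth.
- r.finish_job(): hands the job in; it is judged then, once.
The state is a dict: "time_s": time; "joint_positions": joint angles; "qd": joint speeds; "joint_torque": joint torques, N m; "eef_pos": TCP position; "tcp_rot": TCP orientation; "contact_force": force on the tool from outside, world axes, zero at the start; "moment": the same for the moment, N m; "gripper_width": finger opening in m; "grip_force": force on a finger pad.
Only numpy, scipy, OpenCV 4.12 (cv2) and the standard library are available. Lean on these libraries where they do the work, as an engineer would, in place of code of your own. Each camera call takes 0.05 s, during which the arm holds its last target. There are 200 camera calls.

TASK

The arbor nut is already off, so strip the key-cutting machine: slide the spacer collar off the arbor and put it in the parts tray with the nut, then slide the cutter wheel off the open end of the arbor and stand it in the free middle slot of the wooden rack, fully down between the two other cutters. Its teeth chip easily, so neither part may be dropped on the bench, and the nut and the other two cutters stay where they are kept.

Things in the scene. Friction and masses are not known exactly. Their poses are not given: they have to be found in the camera images.
- key_machine: grey key-cutting machine head, fixed; origin on the bench. Its arbor (steel shaft) is level along own x, 115 mm high, open end toward own -x: 26 mm dia shoulder from x = -3 to -44 mm, 15 mm dia seat to -84, 13 mm dia threaded tail to -102 mm. The casting behind x = 0 is a drum of radius 38 mm about the arbor axis; a key clamp 65 mm high stands under the cutter
- arbor_tip (a point): centre of the arbor's open end, 115 mm above the bench; same axes as the machine
- arbor_shoulder (a point): centre of the shoulder face that the cutter leans against, on the arbor's axis 58 mm inward of arbor_tip
- cutter: toothed steel cutter wheel on the arbor, 64 mm outside diameter, 8 mm thick, bore 18 mm (hangs loosely on the 15 mm seat, its centre 1.5 mm below the axis), about 0.16 kg. Origin at its centre, own x = its axis. It starts against the shoulder, square to the arbor, with the spacer just outside it; nothing else holds it
- spacer: plain steel spacer collar (short tube) on the arbor outside the cutter, 28 mm outside diameter, bore 18 mm, 30 mm long, about 0.07 kg. Origin at its centre (1.5 mm below the arbor's axis as it hangs), own x = its axis. Nothing holds it; it slides off over the open end
- tray: magnetic-base steel parts tray, fixed on the bench, a dark tray 90 mm (own x) by 124 mm (own y) on a black rubber base, 32 mm high in all, walls 3 mm thick, inner floor 14 mm above the bench (18 mm deep inside). Origin on the bench under its centre; no pull on the parts is felt
- nut: hexagon arbor nut, 22 mm across the flats, 11 mm high, lying in the tray toward its +y end. Origin at the centre of its underside
- rack: hardwood cutter rack, heavy, 88 mm (own x) by 132 mm (own y), 40 mm high. Origin at the centre of its underside. In its top three slots along own x, 71 mm long, 12 mm wide, 26 mm deep, at own y = -44, 0, +44 mm. A cutter stands on edge in a slot, its axis along the rack's y, its centre 6 mm above the rack's top (46 mm above the bench)
- slot_free (a point): centre of the mouth of the free middle slot, in the rack's top face; axes as the rack's
- slot_left (a point): centre of the mouth of the slot at rack y = +44 mm, occupied by cutter_left
- slot_right (a point): centre of the mouth of the slot at rack y = -44 mm, occupied by cutter_right
- cutter_left: another cutter wheel of the same size, standing in slot_left. Origin at its centre, own y = its axis
- cutter_right: another cutter wheel of the same size, standing in slot_right. Origin at its centre, own y = its axis

How it is judged:
On the way, in this order (a step that is already met when the one before it is completed fails the run):
1. the spacer collar lies in the parts tray while the cutter is still on the arbor (x of spacer in the frame of tray between -0.04 and 0.04 m and y of spacer in the frame of tray between -0.056 and 0.056 m and height (world z) of spacer below 0.045 m and x of cutter in the frame of key_machine above -0.1 m and distance between cutter and arbor_shoulder below 0.06 m), for 0.2 s.
2. the cutter is clear of the arbor's open end (distance between cutter and arbor_shoulder above 0.064 m), for 0.1 s.
At the end, for the whole second after the job is handed in: Spacer and nut lie inside the tray; the cutter rests in the rack's middle slot, within 10 mm along and 8 mm across it, upright within 0.25 rad, its centre under 11 mm above the rack's top (fully down: 6 mm); the other cutters' centres are within 15 mm of their own slot mouths (x of spacer in the frame of tray between -0.04 and 0.04 m and y of spacer in the frame of tray between -0.056 and 0.056 m and height (world z) of each of spacer, nut below 0.045 m and linear speed of each of spacer, cutter below 0.03 m/s and x of nut in the frame of tray between -0.045 and 0.045 m and y of nut in the frame of tray between -0.062 and 0.062 m and x of cutter in the frame of slot_free between -0.01 and 0.01 m and y of cutter in the frame of slot_free between -0.008 and 0.008 m and z of cutter in the frame of slot_free below 0.011 m and angle between the x axis of cutter and the y axis of rack, either way round below 0.25 rad and distance between cutter_left and slot_left below 0.015 m and distance between cutter_right and slot_right below 0.015 m); the robot touches nothing.
It fails at once if the cutter is dropped or laid on the bench (its centre lower than 40 mm) (height (world z) of cutter below 0.04 m).
It fails at once if the spacer is dropped on the bench (lower than 25 mm outside the tray) (height (world z) of spacer below 0.025 m and horizontal distance between spacer and tray above 0.08 m).
It also fails if it takes over 54 s, if anything falls off the work surface, if the arm or the gripper's body presses on something with over 40 N, if the wrist force passes 120 N, or if a joint passes its speed limit or range.

## Working session

There is one attempt and no reset: what is moved stays moved. The work goes in short steps, Python scripts to look and compute and a tool call to move; the robot and the scene stay as the last step left them, time stands still between calls to the robot, and variables do not carry over. Pictures are saved under pics/ and viewed, at most 10 in all, crops included, and the job is handed in when it is done.

Besides the shell and the picture viewer there is one more tool, called after ">>>" in YAML: its name, and indented under it one key for each argument. step_arm: Moves the arm, as the interface text tells. Its arguments: {"type":"object","properties":{"increments":{"type":"array","items":{"type":"object","properties":{"travel":{"type":"array","items":{"type":"number"}},"yaw":{"type":"number"},"fingers":{"type":"number"}}}},"newtons":{"type":"number"}},"required":["increments"]}

```bash
mkdir -p pics; ls; python3 - <<'E'
from bench import r,cams
import cv2,pickle
o=r.observe();print(o)
d={}
for n in("scene","top","wrist"):
    c=cams.capture(n);d[n]=c;cv2.imwrite(f"pics/{n}0.png",c["color"])
    print(n,{k:v for k,v in c.items() if k!="color"})
pickle.dump((o,d),open("s0.pkl","wb"))
E
```

```text
pics
{'time_s': 0.0, 'joint_positions': array([ 1.13801754e+00,  3.42709753e-01,  1.52502198e+00, -6.95891499e-06,
        1.27541617e+00, -1.46010159e-01]), 'qd': array([-6.42644499e-04,  1.67305537e-03,  2.54131322e-03,  5.51393530e-04,
       -8.47400653e-05,  8.26713913e-04]), 'joint_torque': array([-9.36707693e-04, -4.33681369e+01, -2.46013016e+01, -2.86904524e-04,
        7.72755855e-03,  2.49054801e-05]), 'eef_pos': array([0.14828784, 0.50313891, 0.19473101]), 'tcp_rot': array([-4.48847410e-01, -3.10892048e+00,  2.34406232e-03]), 'contact_force': array([-0.38966853,  0.05535831, -0.12894431]), 'moment': array([ 1.84353895e-03,  1.69989087e-02, -4.28227530e-05]), 'grip_force': 0.0, 'gripper_width': 0.0848667110414792}
scene {'intrinsics': array([[595.75955347,   0.        , 313.69047461],
       [  0.        , 595.75955347, 243.9173123 ],
       [  0.        ,   0.        ,   1.        ]]), 'k1': 0.05937529616074207, 'R': array([[ 0.90183349, -0.43205058,  0.00535243],
       [-0.30895325, -0.65344941, -0.6910512 ],
       [ 0.30206661,  0.62155947, -0.72278599]]), 't': array([
[... 304 characters left out ...]
-0.99651594, -0.01586078, -0.08188048],
       [ 0.08182112,  0.00435722, -0.99663751]]), 't': array([-0.30635209,  0.55823233,  0.88840369])}
wrist {'intrinsics': array([[383.22541049,   0.        , 316.40300045],
       [  0.        , 383.22541049, 237.8214666 ],
       [  0.        ,   0.        ,   1.        ]]), 'k1': -0.05051161543988285, 'hand_eye': array([[-6.59057321e-04, -9.51482326e-01, -3.07702695e-01,
         7.89926657e-02],
       [ 9.99999644e-01, -7.88977332e-04,  2.97822871e-04,
        -1.63309348e-04],
       [-5.26143650e-04, -3.07702390e-01,  9.51482508e-01,
        -1.78096468e-01],
       [ 0.00000000e+00,  0.00000000e+00,  0.00000000e+00,
         1.00000000e+00]])}
```

View pics/scene0.png

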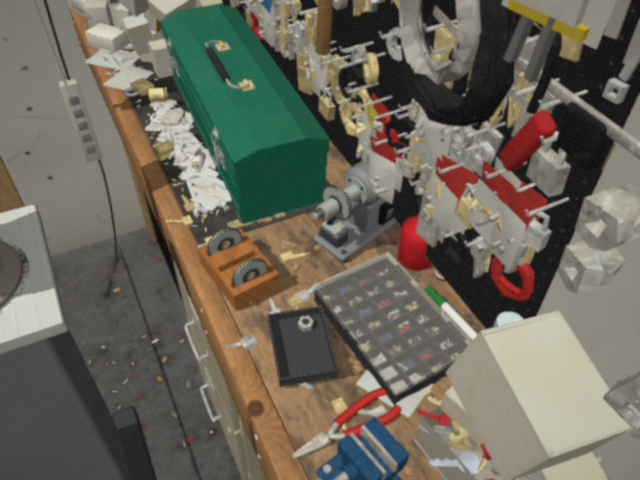

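View pics/top0.png

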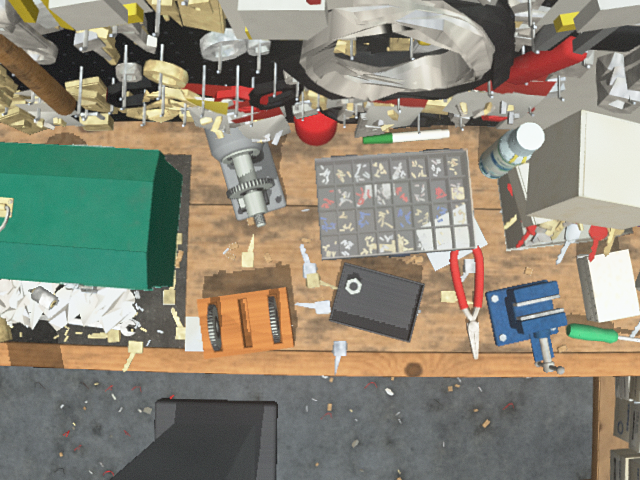

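Overview: in the top view the machine is at about (245,180) with the arbor tip at (260,222). The rack is at (247,320), and the tray at (377,302) with the nut at (353,286). Next I'll enlarge crops for accurate pixel positions.

```bash
python3 - <<'E'
import cv2
t=cv2.imread("pics/top0.png")[120:360,190:430];s=cv2.imread("pics/scene0.png")[170:395,190:400]
def g(im,x0,y0,k,st):
    im=cv2.resize(im,None,fx=k,fy=k,interpolation=cv2.INTER_CUBIC)
    for v in range(0,im.shape[1]//k,st):
        cv2.putText(im,str(x0+v),(v*k,8),0,.3,(255,255,255),1);cv2.line(im,(v*k,8),(v*k,im.shape[0]),(0,255,255) if 0 else (200,200,0),1) if 0 else cv2.line(im,(v*k,10),(v*k,16),(0,255,255),1)
    for v in range(0,im.shape[0]//k,st):
        cv2.putText(im,str(y0+v),(0,v*k+4),0,.3,(255,255,255),1);cv2.line(im,(22,v*k),(28,v*k),(0,255,255),1)
    return im
a=g(t,190,120,3,20)[:600]; 
cv2.imwrite("pics/tc.png",cv2.copyMakeBorder(g(t[:,:],190,120,2,20),0,0,0,0))
im=cv2.imread("pics/top0.png");
cv2.imwrite("pics/tc.png",g(im[200:350,190:430][:, :],190,200,3,10))
top=g(im[125:235,200:330],200,125,5,10);cv2.imwrite("pics/tm.png",top)
sc=cv2.imread("pics/scene0.png")
cv2.imwrite("pics/sc.png",g(sc[170:310,195:395],195,170,4,10))
a=g(im[265:365,190:430],190,265,3,10);b=g(im[135:230,205:295],205,135,3,10)
import numpy as np
# mosaic
m=np.zeros((600,800,3),np.uint8);m[:300,:720]=a;m[305:590,:270]=b
c=g(sc[300:390,265:345],265,300,3,10);m[305:575,300:540]=c
c=g(sc[180:260,310:390],310,180,3,10);m[305:545,550:790]=c
cv2.imwrite("pics/mos.png",m)
E
```

```text
Traceback (most recent call last):
cv2.error: OpenCV(4.12.0) :-1: error: (-5:Bad argument) in function 'copyMakeBorder'
> Overload resolution failed:
>  - copyMakeBorder() missing required argument 'borderType' (pos 6)
>  - copyMakeBorder() missing required argument 'borderType' (pos 6)
```

```bash
cat >crop.py <<'E'
import cv2,numpy as np
def g(im,x0,y0,x1,y1,k,st=10):
    im=cv2.resize(im[y0:y1,x0:x1],None,fx=k,fy=k,interpolation=cv2.INTER_CUBIC)
    for v in range(0,x1-x0,st):
        cv2.putText(im,str(x0+v),(v*k,8),0,.3,(255,255,255),1);cv2.line(im,(v*k,10),(v*k,16),(0,255,255),1)
    for v in range(st,y1-y0,st):
        cv2.putText(im,str(y0+v),(0,v*k+4),0,.3,(255,255,255),1);cv2.line(im,(20,v*k),(26,v*k),(0,255,255),1)
    return im
E
python3 - <<'E'
from crop import *
t=cv2.imread("pics/top0.png");s=cv2.imread("pics/scene0.png")
m=np.zeros((600,800,3),np.uint8)
def put(a,x,y): m[y:y+a.shape[0],x:x+a.shape[1]]=a
put(g(t,190,265,430,360,3),0,0); put(g(t,210,135,290,230,3),0,300)
put(g(s,265,300,345,390,3),260,300);put(g(s,310,180,390,260,3),520,300)
cv2.imwrite("pics/mos.png",m)
cv2.imwrite("pics/sc.png",g(s,195,170,395,310,4))
E
```

```text
(no output)
```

View pics/mos.png

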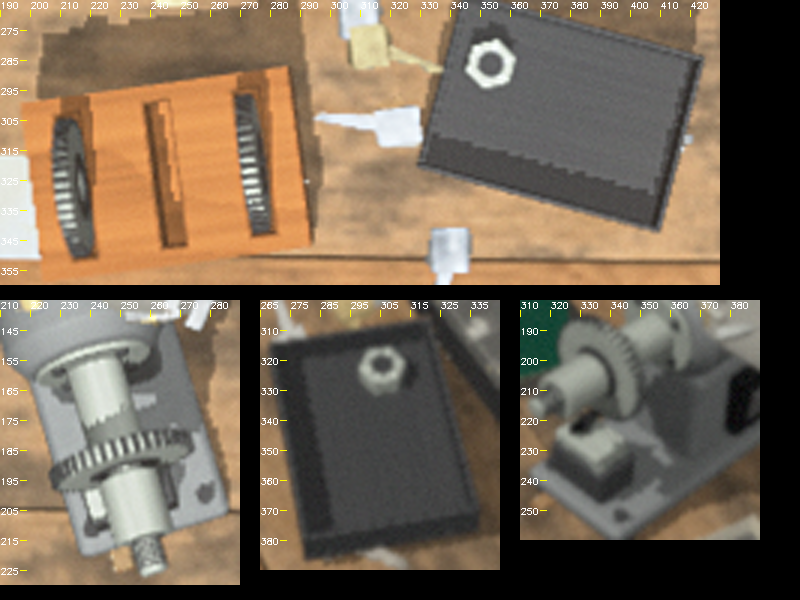

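View pics/sc.png

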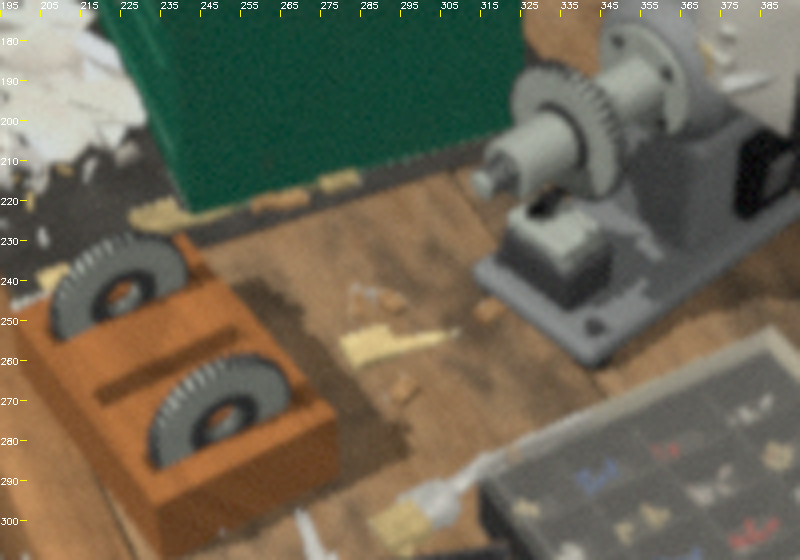

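Picked pixels. Top view:
- free slot corners (238.3,299), (247,297.3), (252.3,346.3), (244.3,348)
- tray rim (424.3,284), (329.7,320), (410,341.7)
- nut (353.3,286.3)
- arbor tip (260,225)
- collar ends (257,212.7) and (251.7,190.7)

Scene view:
- free slot (218.3,268.3), (254,251.8), (255.8,254.3), (220.8,271.8)
- tip (316,215.8), collar end (322,212.5)

Now I'll fit the poses.

```bash
cat >geo.py <<'E'
import numpy as np,pickle
from scipy.optimize import least_squares
from scipy.spatial.transform import Rotation as Ro
o0,cam=pickle.load(open("s0.pkl","rb"))
def proj(n,X):
    c=cam[n];p=np.atleast_2d(X)@c["R"].T+c["t"];s=p[:,:2]/p[:,2:]
    s=s*(1+c["k1"]*(s**2).sum(1,keepdims=True));K=c["intrinsics"]
    return s*[K[0,0],K[1,1]]+[K[0,2],K[1,2]]
def fit(pts,x0):
    "pts: (cam,u,v,local xyz); pose x,y,yaw,dz"
    def f(q):
        R=Ro.from_euler('z',q[2]).as_matrix()
        return np.concatenate([(proj(n,R@np.array(L)+[q[0],q[1],q[3]])[0]-[u,v]) for n,u,v,L in pts])
    s=least_squares(f,x0,loss='soft_l1');return s.x,f(s.x).reshape(-1,2)
E
python3 - <<'E'
from geo import *
np.set_printoptions(precision=4,suppress=True)
T,S='top','scene'
a,b,h=.0355,.006,.04
rack=[(T,238.3,299,(a,b,h)),(T,247,297.3,(a,-b,h)),(T,252.3,346.3,(-a,-b,h)),(T,244.3,348,(-a,b,h)),
(S,218.3,268.3,(-a,b,h)),(S,254,251.8,(a,b,h)),(S,255.8,254.3,(a,-b,h)),(S,220.8,271.8,(-a,-b,h)),
(T,286,287.3,(.044,-.066,h)),(T,197.3,298.7,(.044,.066,h)),(S,279.5,273,(.044,-.066,h)),(S,233,296.3,(-.044,-.066,h)),(S,240,229.3,(.044,.066,h))]
tray=[(T,424.3,284,(.045,-.062,.032)),(T,329.7,320,(-.045,.062,.032)),(T,410,341.7,(-.045,-.062,.032)),
(S,269,315,(-.045,.062,.032)),(S,322.3,307.3,(.045,.062,.032)),(S,337.7,370.7,(.045,-.062,.032)),(S,279.3,381,(-.045,-.062,.032))]
# machine: axis points; collar hangs 1.5 low
mach=[(T,260,225,(-.102,0,.115)),(S,316,215.8,(-.102,0,.115)),(T,257,212.7,(-.082,0,.1135)),(S,322,212.5,(-.082,0,.1135)),
(T,251.7,190.7,(-.052,0,.1135)),(S,336.5,205,(-.052,0,.1135)),(T,250.7,189,(-.048,0,.1135)),(T,243,155,(-.003,0,.115))]
R={}
for n,p,x0 in(("rack",rack,[.4,.45,.1,0]),("tray",tray,[.4,.2,-.2,0]),("mach",mach,[.65,.4,.3,0])):
    q,e=fit(p,x0);R[n]=q;print(n,q,np.abs(e).max(),"\n",e.T)
nut=least_squares(lambda X:np.r_[proj(T,X)[0]-[353.3,286.3],proj(S,X)[0]-[305.7,322.7]],[.4,.25,.02]).x;print("nut",nut)
pickle.dump(R,open("pose.pkl","wb"))
rm=Ro.from_rotvec(o0["tcp_rot"]).as_matrix();print(rm)
E
```

```text
rack [ 0.4444 -0.1948  0.1517  0.0022] 1.2430707171977247 
 [[-0.1047 -0.6836  0.3216  0.1644 -0.9266 -0.6483  1.0257 -0.0922  0.2616
  -0.2502 -0.3441  0.498   0.7197]
 [ 0.0966  0.7068  0.1904 -0.4331 -0.7433 -1.1963  0.4589  0.1431 -0.5745
   0.0212  1.2431  0.7694 -0.538 ]]
tray [ 0.4783 -0.3874 -0.2564 -0.0013] 1.192820175402062 
 [[ 1.1247 -1.1108 -0.358  -1.1928 -0.0814  1.0048 -0.0812]
 [-0.6611 -0.2732  0.5239 -0.141  -0.6527  0.8021  0.4346]]
mach [ 0.6772 -0.1938  0.2641  0.0003] 2.05838592872459 
 [[ 0.1745 -2.0584 -0.2065  0.8412 -0.0896 -0.5933  0.2239  0.1451]
 [ 0.6848  1.0822 -1.1043 -0.2495 -0.2847 -0.4919 -1.3953  0.9775]]
nut [ 0.5007 -0.3523  0.0247]
[[-0.9592  0.2829 -0.0006]
 [ 0.2829  0.9592 -0.0014]
 [ 0.0002 -0.0015 -1.    ]]
```

>>> step_arm:
  increments:
    - {"travel": [-312, -307, -105], "yaw": -31.6, "fingers": 0}
    - {"travel": [-312, -307, -105], "yaw": -31.6, "fingers": 0}
    - {"travel": [-312, -307, -105], "yaw": -31.6, "fingers": 0}
    - {"travel": [-312, -307, -105], "yaw": -31.6, "fingers": 0}
    - {"travel": [-312, -307, -105], "yaw": -31.6, "fingers": 0}
    - {"travel": [-312, -307, -105], "yaw": -31.6, "fingers": 0}
    - {"travel": [-312, -307, -105], "yaw": -31.6, "fingers": 0}
    - {"travel": [-312, -307, -105], "yaw": -31.6, "fingers": 0}
    - {"travel": [-312, -307, -105], "yaw": -31.6, "fingers": 0}
    - {"travel": [-460, -597, -85], "yaw": -31.6, "fingers": 0}
    - {"travel": [-460, -597, -85], "yaw": -31.6, "fingers": 0}
    - {"travel": [-460, -597, -85], "yaw": -31.6, "fingers": 0}

```text
time_s: 1.35
eef_pos: [0.3824, -0.013, 0.2893]
tcp_rot: [-0.414, 3.114, 0.0]
contact_force: [1.0, -0.0, -0.6]
gripper_width: 0.0427
grip_force: 0.0
```

```bash
cat >plan.py <<'E'
from geo import *
from bench import r,cams
P=pickle.load(open("pose.pkl","rb"))
def W(n,L):
    q=P[n];return Ro.from_euler('z',q[2]).as_matrix()@np.array(L)+[q[0],q[1],0]
def plan(name,p,ang=None,o=None):
    "shift mm / yaw deg in the tool frame to put TCP at p with tool y at world angle ang (mod pi)"
    o=o or r.observe();R=Ro.from_rotvec(o["tcp_rot"]).as_matrix()
    d=R.T@(np.array(p)-o["eef_pos"])*1000
    y=np.arctan2(R[1,1],R[0,1]);w=0
    if ang is not None: w=-np.degrees((ang-y+np.pi/2)%np.pi-np.pi/2)
    print(name,np.round(d,1),"yaw",round(w,2))
E
python3 - <<'E'
from plan import *
o=r.observe();print({k:np.round(o[k],3) for k in("time_s","joint_positions","eef_pos","tcp_rot","gripper_width","contact_force")})
m=P["mach"][2]
plan("collar high",[*W("mach",(-.070,0,0))[:2],.24],m+np.pi/2,o)
plan("look1",[*W("mach",(-.14,0,0))[:2],.24],m+np.pi/2,o)
# toolbox corners
for t,s in(((180,288),(245,218)),((183,185),(327,140))):
    print(least_squares(lambda X:np.r_[proj('top',X)[0]-t,proj('scene',X)[0]-s],[.5,0,.1]).x)
E
```

```text
{'time_s': np.float64(1.35), 'joint_positions': array([-0.235,  0.006,  1.681,  0.   ,  1.454, -2.071]), 'eef_pos': array([ 0.382, -0.013,  0.289]), 'tcp_rot': array([-0.414,  3.114,  0.   ]), 'gripper_width': np.float64(0.043), 'contact_force': array([ 0.968, -0.036, -0.578])}
collar high [-167.2 -251.6   49.4] yaw 0.03
look1 [ -97.2 -251.6   49.3] yaw 0.03
[ 0.49414416 -0.09714251  0.04037735]
[ 0.62574788 -0.13586048  0.20052326]
```

>>> step_arm:
  increments:
    - {"travel": [0, -251.6, 0], "yaw": 0, "fingers": 0}
    - {"travel": [0, -251.6, 0], "yaw": 0, "fingers": 0}
    - {"travel": [0, -251.6, 0], "yaw": 0, "fingers": 0}
    - {"travel": [0, -251.6, 0], "yaw": 0, "fingers": 0}
    - {"travel": [0, -251.6, 0], "yaw": 0, "fingers": 0}
    - {"travel": [-97, -251.6, 49], "yaw": 0, "fingers": 0}
    - {"travel": [-97, -251.6, 49], "yaw": 0, "fingers": 0}
    - {"travel": [-97, -251.6, 49], "yaw": 0, "fingers": 0}
    - {"travel": [-97, -251.6, 49], "yaw": 0, "fingers": 0}
    - {"travel": [-97, -251.6, 49], "yaw": 0, "fingers": 0}

```text
time_s: 2.35
eef_pos: [0.5415, -0.2285, 0.2409]
tcp_rot: [0.415, -3.114, 0.001]
contact_force: [-0.2, 0.3, 1.5]
gripper_width: 0.0425
grip_force: 0.0
```

```bash
cat >>plan.py <<'E'
def snap(tag):
    o=r.observe();c=cams.capture("wrist");pickle.dump((o,c),open(tag+".pkl","wb"));cv2.imwrite(f"pics/{tag}.png",c["color"]);return o,c
def wproj(oc,X):
    o,c=oc;T=np.eye(4);T[:3,:3]=Ro.from_rotvec(o["tcp_rot"]).as_matrix();T[:3,3]=o["eef_pos"]
    M=np.linalg.inv(T@c["hand_eye"]);p=np.atleast_2d(X)@M[:3,:3].T+M[:3,3];s=p[:,:2]/p[:,2:]
    s=s*(1+c["k1"]*(s**2).sum(1,keepdims=True));K=c["intrinsics"];return s*[K[0,0],K[1,1]]+[K[0,2],K[1,2]]
import cv2
E
python3 - <<'E'
from plan import *
oc=snap("w1");print(oc[0]["eef_pos"],oc[0]["tcp_rot"])
for x in(-.102,-.082,-.052,-.003):print(x,wproj(oc,W("mach",(x,0,.115 if x in(-.102,-.003) else .1135))))
plan("collar high",[*W("mach",(-.070,0,0))[:2],.24],P["mach"][2]+np.pi/2)
from crop import g
cv2.imwrite("pics/w1g.png",g(oc[1]["color"],0,0,640,480,1,40))
E
```

```text
[ 0.54153012 -0.22849791  0.24088812] [ 4.15290956e-01 -3.11397583e+00  6.65428662e-04]
-0.102 [[314.13016629 258.73376818]]
-0.082 [[314.17253671 279.61046688]]
-0.052 [[314.22127239 310.34779541]]
-0.003 [[314.29030455 357.80124877]]
collar high [-70.1  -1.8   1.5] yaw 0.03
```

View pics/w1g.png

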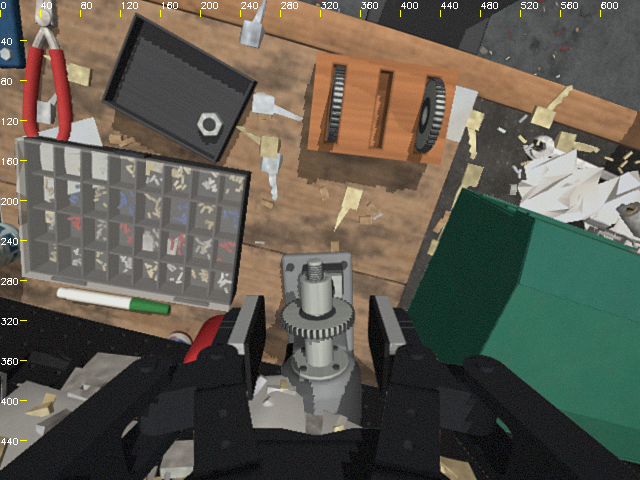

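The wrist view shows the arbor centred at column 317 (tip 316,259; cutter 318,317). That is about 2 mm to tool +y of the fit and midway between the pads. The rack is at (382,110) and the tray at (180,90).

>>> step_arm:
  increments:
    - {"travel": [-35, 0, 20], "yaw": 0, "fingers": 0}
    - {"travel": [-70, 0, 40], "yaw": 0, "fingers": 0}
    - {"travel": [-70, 0, 40], "yaw": 0, "fingers": 0}
    - {"travel": [-70, 0, 40], "yaw": 0, "fingers": 0}

```text
time_s: 2.8
eef_pos: [0.6091, -0.2103, 0.2009]
tcp_rot: [0.415, -3.114, 0.001]
contact_force: [-0.7, -1.0, 0.9]
gripper_width: 0.0426
grip_force: 0.0
```

```bash
python3 - <<'E'
from plan import *
oc=snap("w2");print(oc[0]["eef_pos"])
for x in(-.102,-.082,-.052,-.044,-.003):print(x,wproj(oc,W("mach",(x,0,.115 if x in(-.102,-.003) else .1135))))
from crop import g
w1=pickle.load(open("w1.pkl","rb"))
m=np.zeros((600,800,3),np.uint8)
a=g(oc[1]["color"],250,180,390,380,3);m[:a.shape[0],:a.shape[1]]=a
b=g(w1[1]["color"],90,5,270,170,2);m[:330,430:790]=b
b=g(w1[1]["color"],300,45,460,165,2);m[340:580,430:750]=b
cv2.imwrite("pics/w2g.png",m)
E
```

```text
[ 0.60909633 -0.21031549  0.20092637]
-0.102 [[313.80454977 185.21290057]]
-0.082 [[313.86526122 212.66452565]]
-0.052 [[313.93534666 252.19551609]]
-0.044 [[313.95369488 262.3018528 ]]
-0.003 [[314.03486226 312.30489189]]
```

View pics/w2g.png

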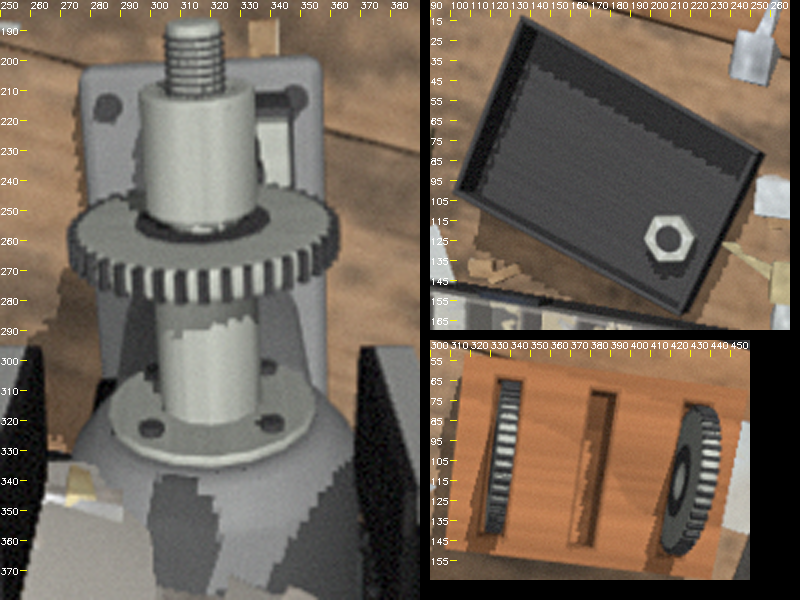

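In w2 the tip is at column 315, the collar at 316.2, the cutter at 318 and the shoulder at 320.3, so the yaw fit is about 1.7° off. From w1, slot corners: (380.5,70.5), (393.5,71.5), (370.5,147.5), (383,148). Tray rim: (136.5,12.5), (257,81.5), (216.5,162), (101.5,101.5). Refitting with the wrist views.

```bash
cat >refit.py <<'E'
from plan import *
np.set_printoptions(precision=4,suppress=True)
w={k:pickle.load(open(k+".pkl","rb")) for k in("w1","w2")}
def pr(n,X):return wproj(w[n],X)[0] if n in w else proj(n,X)[0]
def fit2(pts,x0,free_z=False):
    def f(q):
        R=Ro.from_euler('z',q[2]).as_matrix();e=[]
        for n,u,v,L in pts:
            d=pr(n,R@np.array(L)+[q[0],q[1],q[3] if free_z else 0])-[u,v if v else 0]
            e+= [d[0],d[1] if v else 0]
        return np.array(e)
    s=least_squares(f,x0);return s.x,f(s.x).reshape(-1,2)
a,b,h=.0355,.006,.04
rw=[("w1",380.5,70.5,(-a,-b,h)),("w1",393.5,71.5,(-a,b,h)),("w1",370.5,147.5,(a,-b,h)),("w1",383,148,(a,b,h))]
tw=[("w1",136.5,12.5,(-.045,-.062,.032)),("w1",257,81.5,(-.045,.062,.032)),("w1",216.5,162,(.045,.062,.032)),("w1",101.5,101.5,(.045,-.062,.032))]
mw=[("w2",315,0,(-.100,0,.12)),("w2",316.2,211,(-.082,0,.1275)),("w2",316.2,253,(-.052,0,.1275)),("w2",318,0,(-.048,0,.1135)),("w2",320.3,0,(-.02,0,.115)),("w2",320.3,0,(-.003,0,.115)),("w1",316,0,(-.1,0,.115)),("w1",317,0,(-.067,0,.115)),("w1",318,0,(-.048,0,.115))]
for n,p in(("rack",rw),("tray",tw),("mach",mw)):
    q,e=fit2(p,P[n]);print(n,P[n],q,"\n",e.T)
    P[n+"_w"]=q
pickle.dump(P,open("pose.pkl","wb"))
m=P["mach_w"][2]
for x in(-.07,-.048):print(W("mach",(x,0,0)),W("mach_w",(x,0,0)))
plan("collar",[*W("mach_w",(-.070,0,0))[:2],.1025],m+np.pi/2)
E
python3 refit.py
```

```text
rack [ 0.4444 -0.1948  0.1517  0.0022] [ 0.4453 -0.1906  0.1737  0.0022] 
 [[ 0.0726 -0.0438  0.1193 -0.1451]
 [-0.766  -0.3962  0.2977  0.9849]]
tray [ 0.4783 -0.3874 -0.2564 -0.0013] [ 0.4782 -0.3829 -0.2496 -0.0013] 
 [[ 0.202  -0.234  -0.3153  0.3262]
 [-0.8198 -1.125   1.8827  0.2893]]
mach [ 0.6772 -0.1938  0.2641  0.0003] [ 0.6714 -0.1903  0.3041  0.0003] 
 [[ 0.142  -0.0023  1.7102  0.0399 -0.8299 -0.0102 -0.7601 -0.2282 -0.3892]
 [ 0.      0.1321 -0.1415  0.      0.      0.      0.      0.      0.    ]]
[ 0.6096 -0.2121  0.    ] [ 0.6046 -0.2112  0.    ]
[ 0.6308 -0.2064  0.    ] [ 0.6256 -0.2047  0.    ]
collar [ 4.6  0.8 99.3] yaw -2.27
```

>>> step_arm:
  increments:
    - {"travel": [5, 0.5, 30], "yaw": -1.2, "fingers": 0}
    - {"travel": [5, 0.5, 60], "yaw": -1.2, "fingers": 0}
    - {"travel": [5, 0.5, 80], "yaw": -1.2, "fingers": 0}
    - {"travel": [5, 0.5, 98], "yaw": -1.2, "fingers": 0}
    - {"travel": [5, 0.5, 98], "yaw": -1.2, "fingers": 0}
    - {"travel": [5, 0.5, 98], "yaw": -1.2, "fingers": 0}
  newtons: 30

```text
time_s: 3.45
eef_pos: [0.6046, -0.2119, 0.1044]
tcp_rot: [-0.446, 3.108, -0.002]
contact_force: [-0.2, 0.2, -0.1]
gripper_width: 0.0425
grip_force: 0.0
```

>>> step_arm:
  increments:
    - {"travel": [0, 0, 0], "yaw": 0, "fingers": -0.3}
    - {"travel": [0, 0, 0], "yaw": 0, "fingers": -0.5}
    - {"travel": [0, 0, 0], "yaw": 0, "fingers": -0.7}
    - {"travel": [0, 0, 0], "yaw": 0, "fingers": -0.8}
    - {"travel": [0, 0, 0], "yaw": 0, "fingers": -0.8}
    - {"travel": [0, 0, 0], "yaw": 0, "fingers": -0.8}

```text
time_s: 4.05
eef_pos: [0.6046, -0.2109, 0.1023]
tcp_rot: [-0.447, 3.11, 0.0]
contact_force: [0.9, 1.4, -0.4]
gripper_width: 0.0087
grip_force: 0.0
```

```bash
python3 - <<'E'
from plan import *
oc=snap("w3");o=oc[0];print(o["eef_pos"],o["contact_force"],o["moment"],o["gripper_width"],o["grip_force"])
from crop import g
cv2.imwrite("pics/w3g.png",g(oc[1]["color"],160,160,460,400,2,20))
E
```

```text
[ 0.6046356  -0.2108973   0.10231547] [ 0.86982216  1.42141892 -0.41040716] [-0.02350331 -0.0293795  -0.02461775] 0.008675094850446867 0.0
```

View pics/w3g.png

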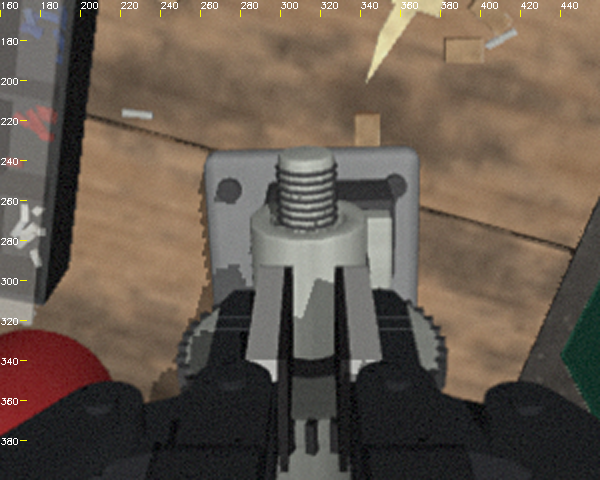

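The fingers shut to 8.7 mm above the collar without touching it. Gap and row geometry in the image put the visible tips about 37 mm behind the nominal TCP. I'll reopen, go lower in steps and test by closing.

>>> step_arm:
  increments:
    - {"travel": [0, 0, 0], "yaw": 0, "fingers": 0}
    - {"travel": [0, 0, 0], "yaw": 0, "fingers": 0}
    - {"travel": [0, 0, 0], "yaw": 0, "fingers": 0}
    - {"travel": [0, 0, 0], "yaw": 0, "fingers": 0}
    - {"travel": [0, 0, 10], "yaw": 0, "fingers": 0}
    - {"travel": [0, 0, 20], "yaw": 0, "fingers": 0}
    - {"travel": [0, 0, 30], "yaw": 0, "fingers": 0}
    - {"travel": [0, 0, 30], "yaw": 0, "fingers": 0}

```text
time_s: 4.9
eef_pos: [0.6033, -0.2103, 0.0698]
tcp_rot: [0.447, -3.106, -0.004]
contact_force: [-0.6, -0.9, 0.4]
gripper_width: 0.0425
grip_force: 0.0
```

>>> step_arm:
  increments:
    - {"travel": [0, 0, 0], "yaw": 0, "fingers": -0.3}
    - {"travel": [0, 0, 0], "yaw": 0, "fingers": -0.4}
    - {"travel": [0, 0, 0], "yaw": 0, "fingers": -0.45}
    - {"travel": [0, 0, 0], "yaw": 0, "fingers": -0.45}
    - {"travel": [0, 0, 0], "yaw": 0, "fingers": -0.45}

```text
time_s: 5.4
eef_pos: [0.6047, -0.211, 0.0726]
tcp_rot: [-0.447, 3.109, -0.0]
contact_force: [0.2, -0.3, 0.6]
gripper_width: 0.0262
grip_force: 32.2
```

>>> step_arm:
  increments:
    - {"travel": [0, 0, 0], "yaw": 0, "fingers": 0}
    - {"travel": [0, 0, 0], "yaw": 0, "fingers": 0}
    - {"travel": [0, 0, 0], "yaw": 0, "fingers": 0}
    - {"travel": [0, 0, 7], "yaw": 0, "fingers": 0}
    - {"travel": [0, 0, 13], "yaw": 0, "fingers": 0}
    - {"travel": [0, 0, 13], "yaw": 0, "fingers": 0}
    - {"travel": [0, 0, 13], "yaw": 0, "fingers": -0.3}
    - {"travel": [0, 0, 13], "yaw": 0, "fingers": -0.45}
    - {"travel": [0, 0, 13], "yaw": 0, "fingers": -0.45}
    - {"travel": [0, 0, 13], "yaw": 0, "fingers": -0.45}
    - {"travel": [0, 0, 13], "yaw": 0, "fingers": -0.45}

```text
time_s: 6.5
eef_pos: [0.6046, -0.2109, 0.0594]
tcp_rot: [-0.447, 3.109, 0.0]
contact_force: [-0.3, -0.6, 0.2]
gripper_width: 0.026
grip_force: 33.6
```

>>> step_arm:
  increments:
    - {"travel": [0, 0, -1.5], "yaw": 0, "fingers": -0.6}
    - {"travel": [5, 0, -1.5], "yaw": 0, "fingers": -0.6}
    - {"travel": [15, 0, -1.5], "yaw": 0, "fingers": -0.6}
    - {"travel": [25, 0, -1.5], "yaw": 0, "fingers": -0.6}

```text
time_s: 6.9
eef_pos: [0.5796, -0.2181, 0.0607]
tcp_rot: [0.447, -3.109, -0.0]
contact_force: [0.1, 0.9, 0.4]
gripper_width: 0.026
grip_force: 33.6
```

```bash
python3 - <<'E'
from plan import *
oc=snap("w4");o=oc[0];print(o["eef_pos"],o["contact_force"],o["gripper_width"],o["grip_force"])
from crop import g
cv2.imwrite("pics/w4g.png",g(oc[1]["color"],160,160,460,400,2,20))
E
```

```text
[ 0.5795764  -0.21814984  0.06070464] [0.12034598 0.94016775 0.40329893] 0.02600730415176731 33.640721038682386
```

View pics/w4g.png

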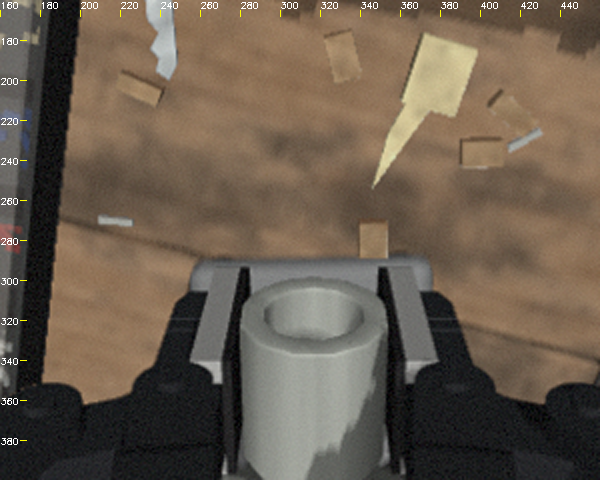

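The collar sits level between the pads (outer face at 317,316), and the pull met no force. I'll finish pulling it off, then lift.

>>> step_arm:
  increments:
    - {"travel": [12, 0, 0], "yaw": 0, "fingers": -0.6}
    - {"travel": [24, 0, 0], "yaw": 0, "fingers": -0.6}
    - {"travel": [36, 0, 0], "yaw": 0, "fingers": -0.6}
    - {"travel": [50, 0, 0], "yaw": 0, "fingers": -0.6}
    - {"travel": [60, 0, -20], "yaw": 0, "fingers": -0.6}
    - {"travel": [60, 0, -20], "yaw": 0, "fingers": -0.6}

```text
time_s: 7.55
eef_pos: [0.5229, -0.2362, 0.0829]
tcp_rot: [-0.445, 3.107, -0.004]
contact_force: [0.5, -0.3, -0.8]
gripper_width: 0.0265
grip_force: 33.7
```

```bash
python3 - <<'E'
from plan import *
P["tray"][1]+=.002
t=W("tray",(-.003,-.018,0));print(t)
plan("over tray",[*t[:2],.06],P["tray"][2]+np.pi/2)
o=r.observe();print(o["gripper_width"],o["contact_force"],o["joint_positions"])
c=cams.capture("top");cv2.imwrite("pics/top1.png",c["color"])
from crop import g
a=cv2.imread("pics/top0.png")[135:235,200:300];b=c["color"][135:235,200:300]
cv2.imwrite("pics/cmp.png",cv2.resize(np.hstack([a,b]),None,fx=4,fy=4))
E
```

```text
[ 0.47083174 -0.4020708   0.        ]
over tray [  96.6 -144.5   23.1] yaw 30.99
0.026480662806057695 [ 0.53558322 -0.2814185  -0.84628214] [-5.57747771e-01  5.36450638e-01  1.54366285e+00 -1.35223746e-04
  1.05791836e+00 -2.41287512e+00]
```

>>> step_arm:
  increments:
    - {"travel": [30, -45, 0], "yaw": 8, "fingers": -0.6}
    - {"travel": [60, -90, 0], "yaw": 16, "fingers": -0.6}
    - {"travel": [96.6, -144.5, 0], "yaw": 24, "fingers": -0.6}
    - {"travel": [96.6, -144.5, 0], "yaw": 31, "fingers": -0.6}
    - {"travel": [96.6, -144.5, 30], "yaw": 31, "fingers": -0.6}
    - {"travel": [96.6, -144.5, 60], "yaw": 31, "fingers": -0.6}
    - {"travel": [96.6, -144.5, 80], "yaw": 31, "fingers": -0.6}
    - {"travel": [96.6, -144.5, 90], "yaw": 31, "fingers": -0.6}
    - {"travel": [96.6, -144.5, 90], "yaw": 31, "fingers": -0.6}

```text
time_s: 8.5
eef_pos: [0.4705, -0.3998, -0.0111]
tcp_rot: [-0.399, -3.114, -0.003]
contact_force: [-0.3, 0.5, -0.2]
gripper_width: 0.0259
grip_force: 33.6
```

```bash
python3 - <<'E'
from plan import *
P["tray"][1]+=.002
t=W("tray",(-.003,-.018,0))
plan("rel",[*t[:2],-.02],P["tray"][2]+np.pi/2)
o=r.observe();print(o["eef_pos"],o["contact_force"])
T=np.eye(4)
# collar expected in scene/top at TCP + 54 mm
for n in("top","scene"):print(n,proj(n,o["eef_pos"]+[0,0,.054]))
from crop import g
m=np.zeros((600,800,3),np.uint8)
c=cams.capture("scene")["color"];a=g(c,250,270,370,400,3);m[:390,:360]=a
b=cv2.resize(cv2.imread("pics/cmp.png"),(400,200));m[395:595,:400]=b
c=cams.capture("top")["color"];a=g(c,310,250,440,350,3);m[:300,400:790]=a
cv2.imwrite("pics/m2.png",m)
E
```

```text
rel [-0.9 -2.1  8.9] yaw 0.07
[ 0.47054147 -0.3998177  -0.0111152 ] [-0.26417938  0.52480932 -0.18835155]
top [[386.46743568 307.08487347]]
scene [[300.58576317 345.44550077]]
```

View pics/m2.png

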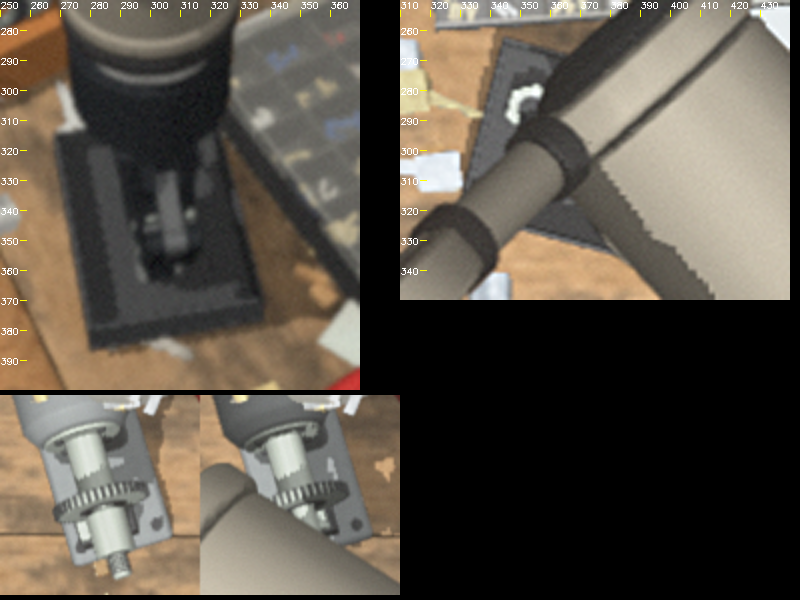

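The gripper is centred in the tray (scene ~305,345) and the cutter is still against the shoulder. Lowering in small steps before release.

>>> step_arm:
  increments:
    - {"travel": [0, -2, 4], "yaw": 0, "fingers": -0.6}
    - {"travel": [0, -2, 7], "yaw": 0, "fingers": -0.6}
    - {"travel": [0, -2, 7], "yaw": 0, "fingers": -0.6}

```text
time_s: 8.9
eef_pos: [0.4706, -0.4028, -0.0161]
tcp_rot: [0.4, 3.116, -0.0]
contact_force: [0.1, -0.2, 0.4]
gripper_width: 0.0262
grip_force: 33.6
```

>>> step_arm:
  increments:
    - {"travel": [0, 0, 3], "yaw": 0, "fingers": -0.6}
    - {"travel": [0, 0, 3], "yaw": 0, "fingers": -0.6}

```text
time_s: 9.1
eef_pos: [0.4705, -0.4025, -0.0194]
tcp_rot: [-0.4, -3.116, -0.001]
contact_force: [0.3, -0.1, -0.9]
gripper_width: 0.0262
grip_force: 33.6
```

>>> step_arm:
  increments:
    - {"travel": [0, 0, 2.5], "yaw": 0, "fingers": -0.6}
    - {"travel": [0, 0, 2.5], "yaw": 0, "fingers": -0.6}

```text
time_s: 9.3
eef_pos: [0.4706, -0.4027, -0.0218]
tcp_rot: [0.4, 3.116, 0.0]
contact_force: [-0.3, 0.2, -0.2]
gripper_width: 0.0261
grip_force: 33.7
```

>>> step_arm:
  increments:
    - {"travel": [0, 0, 2], "yaw": 0, "fingers": -0.6}
    - {"travel": [0, 0, 2], "yaw": 0, "fingers": -0.6}

```text
time_s: 9.5
eef_pos: [0.4707, -0.4028, -0.022]
tcp_rot: [0.4, 3.116, -0.001]
contact_force: [-3.1, 1.9, 11.7]
gripper_width: 0.026
grip_force: 40.4
```

Floor contact felt (12 N). Releasing and rising.

>>> step_arm:
  increments:
    - {"travel": [0, 0, -1], "yaw": 0, "fingers": -0.25}
    - {"travel": [0, 0, -1], "yaw": 0, "fingers": -0.15}
    - {"travel": [0, 0, -1], "yaw": 0, "fingers": -0.05}
    - {"travel": [0, 0, -1], "yaw": 0, "fingers": -0.05}
    - {"travel": [0, 0, -20], "yaw": 0, "fingers": -0.05}
    - {"travel": [0, 0, -60], "yaw": 0, "fingers": -0.05}
    - {"travel": [0, 0, -110], "yaw": 0, "fingers": -0.05}
    - {"travel": [0, 0, -160], "yaw": 0, "fingers": -0.05}
    - {"travel": [0, 0, -160], "yaw": 0, "fingers": -0.05}

```text
time_s: 10.4
eef_pos: [0.4736, -0.4059, 0.1443]
tcp_rot: [0.398, 3.105, -0.014]
contact_force: [1.2, -0.3, 1.1]
gripper_width: 0.0406
grip_force: 0.0
```

```bash
python3 - <<'E'
from plan import *
oc=snap("w5");o=oc[0];print(o["eef_pos"],o["gripper_width"])
c=cams.capture("top")["color"]
# bright blobs (collar, nut) inside tray in wrist view, restricted by projected tray corners
col=oc[1]["color"]
cor=np.array([W("tray",(x,y,.02)) for x,y in((.041,.058),(.041,-.058),(-.041,-.058),(-.041,.058))])
m=np.zeros(col.shape[:2],np.uint8);cv2.fillConvexPoly(m,wproj(oc,cor).astype(int),255)
b=((col.min(2)>110)*m).astype(np.uint8);n,l,st,ce=cv2.connectedComponentsWithStats(b)
for i in range(1,n):
    if st[i,4]>30:
        q=least_squares(lambda X:wproj(oc,[X[0],X[1],.028])[0]-ce[i],[.47,-.4]).x
        d=Ro.from_euler('z',-P["tray"][2]).as_matrix()@np.r_[q-P["tray"][:2],0]
        print(st[i],ce[i],q,"tray frame",d[:2])
m_=P["mach"][2]
for k in("mach","mach_w"):plan(k,[*W(k,(-.048,0,0))[:2],.2],P[k][2])
print(W("mach",(-.048,0,0)),W("mach_w",(-.048,0,0)),o["joint_positions"])
E
```

```text
[ 0.47356074 -0.40585742  0.14426712] 0.040557811022050784
[ 304  197   33   44 1212] [319.27145215 218.2830033 ] [ 0.47513571 -0.40489464] tray frame [ 0.00137219 -0.01770542]
[380 215  27  30 431] [392.57076566 229.35266821] [ 0.49880062 -0.350273  ] tray frame [0.01041139 0.04113202]
mach [-105.1  230.7  -62.6] yaw 60.24
mach_w [-99.6 231.  -62.6] yaw 57.94
[ 0.63084092 -0.20636449  0.        ] [ 0.62558179 -0.20465267  0.        ] [-8.31426146e-01  5.54400821e-01  1.32514037e+00  1.05108210e-04
  1.24780058e+00 -2.14698469e+00]
```

The spacer lies in the tray at tray frame (0.001,-0.018), and the nut is undisturbed. Next the cutter, gripped by its two faces from above.

>>> step_arm:
  increments:
    - {"travel": [0, 0, -50], "yaw": 8, "fingers": -0.05}
    - {"travel": [-17, 38, -62], "yaw": 16, "fingers": -0.1}
    - {"travel": [-34, 77, -62], "yaw": 24, "fingers": -0.1}
    - {"travel": [-51, 115, -62], "yaw": 32, "fingers": -0.1}
    - {"travel": [-68, 154, -62], "yaw": 40, "fingers": -0.1}
    - {"travel": [-85, 192, -62], "yaw": 48, "fingers": -0.1}
    - {"travel": [-102, 231, -62], "yaw": 56, "fingers": -0.1}
    - {"travel": [-102, 231, -62], "yaw": 59, "fingers": -0.1}
    - {"travel": [-102, 231, -62], "yaw": 59, "fingers": -0.1}

```text
time_s: 11.4
eef_pos: [0.6274, -0.2033, 0.1955]
tcp_rot: [-1.877, -2.513, 0.002]
contact_force: [0.2, -0.5, -0.1]
gripper_width: 0.0384
grip_force: 0.0
```

```bash
python3 - <<'E'
from plan import *
oc=snap("w6");o=oc[0];print(o["eef_pos"],o["joint_positions"],o["gripper_width"])
for k in("mach","mach_w"):
    print(k,wproj(oc,[W(k,(x,0,.1455)) for x in(-.052,-.048,-.044,-.102)]).round(1).tolist())
    w2=pickle.load(open("w2.pkl","rb"));print("w2 obs rows 269.3,280:",wproj(w2,[W(k,(x,0,.1455)) for x in(-.052,-.044)]).round(1).tolist())
from crop import g
cv2.imwrite("pics/w6g.png",g(oc[1]["color"],190,160,450,360,3,20))
E
```

```text
[ 0.62739282 -0.20328567  0.19547741] [-4.29416677e-01  6.01193406e-01  1.10001582e+00 -5.78784227e-05
  1.44491355e+00 -7.17173563e-01] 0.03839043148746695
mach [[314.4, 251.6], [320.8, 251.7], [327.1, 251.9], [235.6, 249.7]]
w2 obs rows 269.3,280: [[313.7, 268.9], [313.7, 280.0]]
mach_w [[307.2, 247.1], [313.5, 247.0], [319.9, 246.9], [228.3, 248.3]]
w2 obs rows 269.3,280: [[318.0, 262.4], [318.5, 273.6]]
```

View pics/w6g.png

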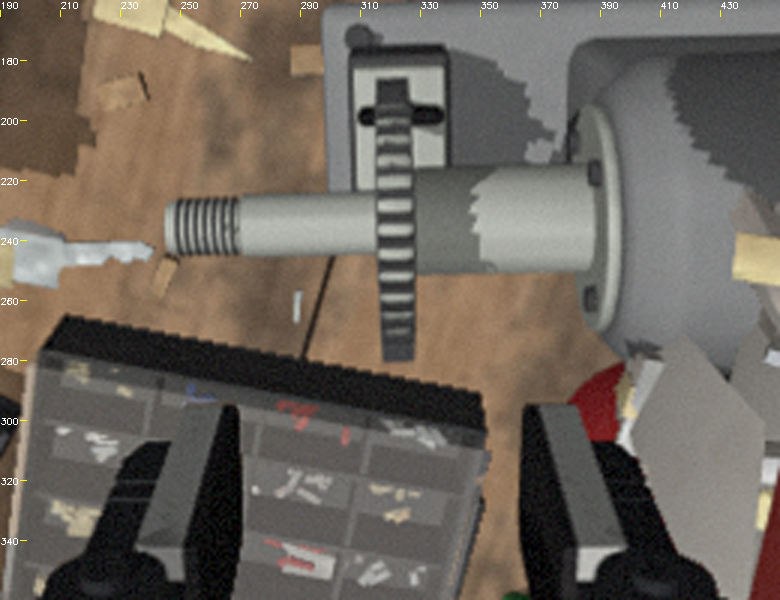

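In w6 the cutter rim is at columns 315.7–328.3 (centre 322) and the finger midpoint is at 317. The shaft silhouette spans rows 216–250.7 at the shoulder and 225–245 at the seat, and slopes 1.6° against the fingers. From this I'll work out the lateral offset.

```bash
python3 - <<'E'
from plan import *
oc=pickle.load(open("w6.pkl","rb"));o=oc[0]
R=Ro.from_rotvec(o["tcp_rot"]).as_matrix();p0=o["eef_pos"]
a=np.linspace(0,2*np.pi,200)
def cyl(tx,ty,z,rad): # circle about the arbor axis (along tool y), tool-frame lateral tx, axial ty
    w=np.array([p0+R@[tx+rad*np.cos(t),ty,0]*1+[0,0,z-p0[2]+rad*np.sin(t)] for t in a]);v=wproj(oc,w)
    return v[:,1].min(),v[:,1].max(),v[:,0].mean()
for name,ty,z,rad,lo,hi in(("shoulder",.016,.115,.013,216,250.7),("seat",-.025,.115,.0075,225,245),("cutter",.003,.1135,.032,187,279)):
    s=least_squares(lambda q:np.r_[cyl(q[0],ty,z,rad)[:2]]-[lo,hi],[0.]).x
    print(name,s,cyl(s[0],ty,z,rad))
    s=least_squares(lambda q:np.r_[cyl(q[0],ty,q[1],rad)[:2]]-[lo,hi],[0.,z]).x;print("  free z",s)
print(np.degrees(np.arctan2(R[1,1],R[0,1]))*np.pi/180)
E
```

```text
shoulder [-0.00117307] (np.float64(214.96496175625748), np.float64(251.76928286247374), np.float64(339.68855527727993))
  free z [-0.00597659  0.09933576]
seat [-0.00235656] (np.float64(224.41358782663238), np.float64(245.59703340112867), np.float64(281.6813371409928))
  free z [-0.00713174  0.09969371]
cutter [-0.00137783] (np.float64(187.68014883407312), np.float64(278.2658774423004), np.float64(321.2696951280839))
  free z [-0.00018586  0.11745416]
0.28776934712542274
```

>>> step_arm:
  increments:
    - {"travel": [-1.3, 1.5, 30], "yaw": -1.5, "fingers": -0.2}
    - {"travel": [-1.3, 1.5, 60], "yaw": -1.5, "fingers": -0.2}
    - {"travel": [-1.3, 1.5, 85], "yaw": -1.5, "fingers": -0.2}
    - {"travel": [-1.3, 1.5, 92], "yaw": -1.5, "fingers": -0.2}
    - {"travel": [-1.3, 1.5, 98], "yaw": -1.5, "fingers": -0.2}
    - {"travel": [-1.3, 1.5, 98], "yaw": -1.5, "fingers": -0.2}

```text
time_s: 12.05
eef_pos: [0.6293, -0.2064, 0.1003]
tcp_rot: [-1.85, -2.539, -0.0]
contact_force: [0.5, 0.4, 0.6]
gripper_width: 0.0341
grip_force: 0.0
```

>>> step_arm:
  increments:
    - {"travel": [0, 0, 0], "yaw": 0, "fingers": -0.5}
    - {"travel": [0, 0, 0], "yaw": 0, "fingers": -0.7}
    - {"travel": [0, 0, 0], "yaw": 0, "fingers": -0.85}
    - {"travel": [0, 0, 0], "yaw": 0, "fingers": -0.9}
    - {"travel": [0, 0, 0], "yaw": 0, "fingers": -1}
    - {"travel": [0, 0, 0], "yaw": 0, "fingers": -1}
  newtons: 40

```text
time_s: 12.65
eef_pos: [0.6302, -0.206, 0.1016]
tcp_rot: [1.848, 2.538, 0.001]
contact_force: [1.0, -0.0, 5.9]
gripper_width: 0.0063
grip_force: 40.0
```

>>> step_arm:
  increments:
    - {"travel": [0, 0, -3], "yaw": 0, "fingers": -1}
    - {"travel": [0, 0, -5], "yaw": 0, "fingers": -1}
    - {"travel": [0, 0, -5], "yaw": 0, "fingers": -1}
    - {"travel": [0, 0, -5], "yaw": 0, "fingers": -1}
  newtons: 60

```text
time_s: 13.05
eef_pos: [0.6291, -0.2057, 0.1048]
tcp_rot: [-1.849, -2.538, 0.0]
contact_force: [0.0, -0.7, -2.3]
gripper_width: 0.0057
grip_force: 61.2
```

>>> step_arm:
  increments:
    - {"travel": [0, 0, 1.5], "yaw": 0, "fingers": -1}
    - {"travel": [0, -4, 1.5], "yaw": 0, "fingers": -1}
    - {"travel": [0, -9, 1.5], "yaw": 0, "fingers": -1}
    - {"travel": [0, -14, 1.5], "yaw": 0, "fingers": -1}
    - {"travel": [0, -20, 1.5], "yaw": 0, "fingers": -1}

```text
time_s: 13.55
eef_pos: [0.6099, -0.2121, 0.1039]
tcp_rot: [1.85, 2.539, 0.0]
contact_force: [-0.6, -0.7, -2.2]
gripper_width: 0.0057
grip_force: 61.2
```

>>> step_arm:
  increments:
    - {"travel": [0, -6, 0], "yaw": 0, "fingers": -1}
    - {"travel": [0, -12, 0], "yaw": 0, "fingers": -1}
    - {"travel": [0, -18, 0], "yaw": 0, "fingers": -1}

```text
time_s: 13.85
eef_pos: [0.5927, -0.2177, 0.1039]
tcp_rot: [1.85, 2.539, 0.0]
contact_force: [-0.2, -0.7, -2.1]
gripper_width: 0.0054
grip_force: 61.2
```

>>> step_arm:
  increments:
    - {"travel": [0, -8, 0], "yaw": 0, "fingers": -1}
    - {"travel": [0, -16, 0], "yaw": 0, "fingers": -1}
    - {"travel": [0, -25, 0], "yaw": 0, "fingers": -1}
    - {"travel": [0, -36, 0], "yaw": 0, "fingers": -1}
    - {"travel": [0, -40, 0], "yaw": 0, "fingers": -1}

```text
time_s: 14.35
eef_pos: [0.5539, -0.2301, 0.1039]
tcp_rot: [-1.85, -2.538, 0.0]
contact_force: [0.6, -0.3, -1.6]
gripper_width: 0.0058
grip_force: 61.2
```

```bash
python3 - <<'E'
from plan import *
oc=snap("w7");o=oc[0];print(o["eef_pos"],o["contact_force"],o["joint_positions"])
print(W("rack",(0,0,0)),W("rack_w",(0,0,0)))
for k in("rack","rack_w"):plan(k,[*W(k,(0,0,0))[:2],.14],P[k][2]+np.pi/2)
# dark cutter in wrist image: column profile of darkness along rows under TCP, expected position
R=Ro.from_rotvec(o["tcp_rot"]).as_matrix()
tip=lambda x,y,z:wproj(oc,o["eef_pos"]+R@np.array([x,y,0])+[0,0,z])[0].round(1)
print("cutter centre at tcp+.012 ->",tip(0,0,.012), "top",tip(0,0,.044),"side",tip(.032,0,.012))
E
```

```text
[ 0.55391728 -0.23013563  0.10387268] [ 0.61062286 -0.27760503 -1.61883868] [-5.21403158e-01  5.58934687e-01  1.43659793e+00 -1.59353258e-04
  1.14662076e+00 -8.32552128e-01]
[ 0.44441507 -0.19481924  0.        ] [ 0.44533724 -0.19056871  0.        ]
rack [ 67.2 -93.4 -36. ] yaw -80.87
rack_w [ 71.  -91.2 -36. ] yaw -82.13
cutter centre at tcp+.012 -> [316.7 288.2] top [316.6 322.9] side [316.6 223.4]
```

>>> step_arm:
  increments:
    - {"travel": [5, -10, -30], "yaw": -8, "fingers": -1}
    - {"travel": [10, -20, -30], "yaw": -16, "fingers": -1}
    - {"travel": [17, -29, -30], "yaw": -24, "fingers": -1}
    - {"travel": [24, -38, -30], "yaw": -32, "fingers": -1}
    - {"travel": [31, -47, -30], "yaw": -40, "fingers": -1}
    - {"travel": [38, -56, -30], "yaw": -48, "fingers": -1}
    - {"travel": [45, -65, -30], "yaw": -56, "fingers": -1}
    - {"travel": [52, -74, -30], "yaw": -64, "fingers": -1}
    - {"travel": [60, -83, -30], "yaw": -72, "fingers": -1}
    - {"travel": [69, -92, -30], "yaw": -79, "fingers": -1}
    - {"travel": [69, -92, -20], "yaw": -82, "fingers": -1}
    - {"travel": [69, -92, -15], "yaw": -82, "fingers": -1}

```text
time_s: 15.6
eef_pos: [0.4463, -0.1922, 0.1187]
tcp_rot: [-0.271, 3.13, -0.0]
contact_force: [0.2, 0.4, -2.8]
gripper_width: 0.0057
grip_force: 61.2
```

```bash
cat >ortho.py <<'E'
from plan import *
def ortho(oc,rect,z,tag=None):
    "image resampled on plane z, in tool frame about the TCP: rows tool x, cols tool y, 0.5 mm"
    o=oc[0];R=Ro.from_rotvec(o["tcp_rot"]).as_matrix()
    xs=np.arange(rect[0],rect[1],.0005);ys=np.arange(rect[2],rect[3],.0005)
    X,Y=np.meshgrid(xs,ys,indexing='ij')
    p=np.stack([X.ravel(),Y.ravel(),0*X.ravel()],1)@R.T+o["eef_pos"];p[:,2]=z
    uv=wproj(oc,p).astype(np.float32).reshape(*X.shape,2)
    return xs,ys,cv2.remap(oc[1]["color"],uv[...,0],uv[...,1],cv2.INTER_LINEAR).astype(float)
E
python3 - <<'E'
from ortho import *
np.set_printoptions(linewidth=200,suppress=True)
oc=snap("w8");o=oc[0];print(o["eef_pos"],o["contact_force"])
for x0,x1 in((.028,.034),(.020,.026),(.012,.018),(.040,.043)):
    xs,ys,im=ortho(oc,(x0,x1,-.03,.03),.04)
    f=(im[...,2]).mean(0);g=(im[...,2]-im[...,0]).mean(0)
    print(x0,"R",f[::2].astype(int));print("   R-B",g[::2].astype(int))
E
```

```text
[ 0.44632085 -0.19215332  0.11865769] [ 0.16647797  0.35588921 -2.82713271]
0.028 R [162 162 162 163 163 162 163 163 163 163 162 164 163 163 164 163 163 164 163 164 164 164 164 165 148 122  95  97  98  97  97  97  98  98  98  98  97  78 134 153 166 165 165 165 165 166 165 165 166
 165 165 166 166 166 164 167 165 167 166 167]
   R-B [91 91 91 91 91 92 91 92 92 92 92 92 93 92 92 92 93 92 92 92 93 92 93 93 84 70 54 56 55 57 56 55 56 56 56 56 55 46 76 86 94 93 93 93 93 94 93 93 93 94 93 94 94 94 94 94 94 94 94 94]
0.02 R [164 161 161 161 162 163 162 163 162 163 164 164 163 165 164 164 164 165 165 165 166 166 166 167 142 120 118 130 129 130 130 129 110 107 108 108 103  92 140 161 171 170 170 171 171 171 172 171 172
 172 172 171 172 172 172 172 172 172 173 173]
   R-B [92 91 91 92 92 92 92 92 91 92 92 92 93 92 93 93 93 93 93 93 94 93 94 95 80 69 66 73 73 74 74 73 63 61 61 61 59 53 79 91 97 97 96 96 97 97 96 96 97 97 96 98 97 98 97 98 97 97 97 97]
0.012 R [169 170 169 170 170 170 170 171 168 169 169 167 168 165 163 165 164 165 162 160 159 158 156 155 127 117 127 129 128 130 129 124 118  93  89  89  86  86 132 151 158 158 158 159 158 159 159 159 161
 160 160 160 160 161 161 161 161 162 161 162]
   R-B [95 96 96 96 96 96 96 96 95 96 95 95 95 93 92 93 92 93 91 90 90 90 89 87 72 66 65 62 63 62 62 60 56 43 40 40 37 41 74 86 90 89 90 91 91 90 90 89 91 90 90 90 91 90 90 91 91 91 91 91]
0.04 R [167 166 166 166 166 164 165 165 165 165 165 166 164 161 157 155 156 154 155 155 155 155 156 154 155 155 155 156 152 149 150 150 151 150 151 151 152 151 152 152 152 151 152 151 152 151 153 153 153
 153 153 154 155 153 155 154 154 154 155 155]
   R-B [94 94 94 95 93 94 93 93 93 92 93 93 93 92 88 89 88 88 87 88 87 86 88 88 88 88 89 87 86 85 85 84 86 85 85 85 85 85 86 85 86 86 86 86 87 86 86 88 86 89 85 87 86 87 87 87 87 88 86 88]
```

```bash
python3 - <<'E'
from ortho import *
np.set_printoptions(linewidth=200,suppress=True)
oc=pickle.load(open("w8.pkl","rb"));o=oc[0];R=Ro.from_rotvec(o["tcp_rot"]).as_matrix()
xs,ys,im=ortho(oc,(.025,.045,-.003,.005),.04)
print("x .025.. R",im[...,2].mean(1).astype(int))
c=oc[1]["color"].astype(int)
# cutter: near rim points, tool x=32cos, z=.011+32 sin
for t in(-20,0,20,40):
    t=np.radians(t);z=.011+.032*np.sin(t);x=.032*np.cos(t)
    u,v=wproj(oc,o["eef_pos"]+R@np.array([x,0,0])+[0,0,z])[0]
    s=c[int(v)+4,295:340];print(round(u,1),int(v)+4,"R-B from col 295",(s[:,2]-s[:,0]))
E
```

```text
x .025.. R [110 108 106 103  99  96  95  95  95  96  97  98  98  98  98  98  98 100 100 100 100 100 102 109 119 133 147 158 164 159 154 151 150 150 150 151 152 154 155 150]
316.6 224 R-B from col 295 [91 95 90 92 92 92 89 92 94 89 91 91 86 73 56  1 -2  2  0  1 -3 -1  0  1 -2 -3 -2 -2 -3  2 -2 -6 13 72 81 87 85 83 83 86 85 83 85 85 83]
316.6 227 R-B from col 295 [97 96 97 95 96 99 96 98 97 98 97 96 93 74 35 -5 -4  4  2 -3 -1  1 -4 -3  0 -2 -3  1 -2  1 -3 -5 10 79 91 89 88 87 89 87 91 86 86 88 90]
316.6 238 R-B from col 295 [ 96  95  96  95  94  96  96  96  97  96  97  95  90  65   1  -2  -1   0   3  -1   5   3   3   3   4   4   1   4   1   3   3  -4  19  87 101  98  98  95  93  97  93  96  93  87  86]
316.7 258 R-B from col 295 [ 99 101  98  99  96  99  96  98  99 100 102  98  65  -3  -2   3   1   0   2   0   1   2   2   2   4  -2   2   2   1   0   1  -3   6  62 102 102  96 102  99  99  97  95  96  96  96]
```

Slot centre is at tool (+2.0,+1.1) mm and the cutter plane at y ≈ +0.6 mm, so I'll shift by x+2, y+0.5. The yaw is already aligned.

>>> step_arm:
  increments:
    - {"travel": [2, 0.5, 15], "yaw": 0, "fingers": -1}
    - {"travel": [2, 0.5, 30], "yaw": 0, "fingers": -1}
    - {"travel": [2, 0.5, 40], "yaw": 0, "fingers": -1}
    - {"travel": [2, 0.5, 48], "yaw": 0, "fingers": -1}
    - {"travel": [2, 0.5, 48], "yaw": 0, "fingers": -1}

```text
time_s: 16.15
eef_pos: [0.444, -0.1919, 0.07]
tcp_rot: [0.269, -3.129, -0.002]
contact_force: [0.4, 0.1, -2.1]
gripper_width: 0.0054
grip_force: 61.2
```

```bash
python3 - <<'E'
from ortho import *
np.set_printoptions(linewidth=200,suppress=True)
oc=snap("w9");o=oc[0];R=Ro.from_rotvec(o["tcp_rot"]).as_matrix();print(o["eef_pos"],o["contact_force"])
c=oc[1]["color"].astype(int)
t=np.linspace(0,2*np.pi,400)
for dx in(-.003,0,.003):
    w=np.array([o["eef_pos"]+R@[dx+.032*np.cos(a),0,0]+[0,0,.011+.032*np.sin(a)] for a in t]);print("pred top row",dx,wproj(oc,w)[:,1].min())
print("col 318 rows 180..: R-B",(c[180:240,317:320,2]-c[180:240,317:320,0]).mean(1).astype(int))
xs,ys,im=ortho(oc,(.028,.045,-.003,.005),.04);print("slot end R",im[...,2].mean(1).astype(int))
for x0,x1 in((.026,.033),):
    xs,ys,im=ortho(oc,(x0,x1,-.012,.014),.04);print("slot y -12.. .5mm R",im[...,2].mean(0).astype(int))
E
```

```text
[ 0.44403079 -0.19188077  0.06995968] [ 0.38403627  0.05937615 -2.0851832 ]
pred top row -0.003 226.59362739864798
pred top row 0 220.5314201598776
pred top row 0.003 214.391494146694
col 318 rows 180..: R-B [61 61 59 65 80 86 84 84 84 84 80 83 83 87 85 91 88 77 70 60 56 57 55 55 57 54 56 54 55 55 54 56 55 20  0 -5 -1  1  0  0  0  0  0  0  0  0  0  0 -1  1  4  5  2  0  0  0 -2 -1  1  4]
slot end R [ 94  95  96  96  96  95  95  96  96  97  96  96 100 110 125 139 151 158 155 150 148 147 145 145 147 148 150 150 152 143 122 106 104 107]
slot y -12.. .5mm R [161 161 161 161 161 161 161 161 162 161 160 134 124 113  91  79  95  95  92  91  91  91  92  92  92  91  92  91  91  92  92  92  92  93  92  87  76  76 123 133 137 155 163 163 162 162 162 162 162
 162 163 162]
```

The cutter sits about 4.5 mm to tool +x of the slot centre, so I'll shift x by −4 before going down.

>>> step_arm:
  increments:
    - {"travel": [-4.2, 0.2, 0], "yaw": 0, "fingers": -1}
    - {"travel": [-4.2, 0.2, 5], "yaw": 0, "fingers": -1}
    - {"travel": [-4.2, 0.2, 10], "yaw": 0, "fingers": -1}
    - {"travel": [-4.2, 0.2, 15], "yaw": 0, "fingers": -1}
    - {"travel": [-4.2, 0.2, 15], "yaw": 0, "fingers": -1}

```text
time_s: 16.7
eef_pos: [0.448, -0.1909, 0.055]
tcp_rot: [0.27, -3.129, -0.002]
contact_force: [0.1, 0.4, -1.5]
gripper_width: 0.0058
grip_force: 61.2
```

>>> step_arm:
  increments:
    - {"travel": [0, 0, 4], "yaw": 0, "fingers": -1}
    - {"travel": [0, 0, 8], "yaw": 0, "fingers": -1}
    - {"travel": [0, 0, 8], "yaw": 0, "fingers": -1}

```text
time_s: 17.0
eef_pos: [0.4481, -0.191, 0.0473]
tcp_rot: [0.27, -3.129, -0.001]
contact_force: [-0.6, -0.8, -1.7]
gripper_width: 0.0054
grip_force: 61.2
```

>>> step_arm:
  increments:
    - {"travel": [0, 0, 4], "yaw": 0, "fingers": -1}
    - {"travel": [0, 0, 8], "yaw": 0, "fingers": -1}
    - {"travel": [0, 0, 8], "yaw": 0, "fingers": -1}

```text
time_s: 17.3
eef_pos: [0.4481, -0.191, 0.0392]
tcp_rot: [0.27, -3.129, -0.001]
contact_force: [0.0, -0.5, -2.9]
gripper_width: 0.0054
grip_force: 61.2
```

>>> step_arm:
  increments:
    - {"travel": [0, 0, 2], "yaw": 0, "fingers": -1}
    - {"travel": [0, 0, 2], "yaw": 0, "fingers": -1}

```text
time_s: 17.5
eef_pos: [0.4484, -0.1911, 0.0376]
tcp_rot: [0.27, -3.13, -0.0]
contact_force: [0.1, -0.6, -1.6]
gripper_width: 0.0055
grip_force: 61.2
```

>>> step_arm:
  increments:
    - {"travel": [0, 0, 2], "yaw": 0, "fingers": -1}
    - {"travel": [0, 0, 2], "yaw": 0, "fingers": -1}

```text
time_s: 17.7
eef_pos: [0.4484, -0.1912, 0.0357]
tcp_rot: [0.27, -3.13, -0.0]
contact_force: [-0.7, -0.6, -1.8]
gripper_width: 0.0058
grip_force: 61.2
```

>>> step_arm:
  increments:
    - {"travel": [0, 0, 1.5], "yaw": 0, "fingers": -1}
    - {"travel": [0, 0, 1.5], "yaw": 0, "fingers": -1}

```text
time_s: 17.9
eef_pos: [0.4484, -0.1911, 0.0342]
tcp_rot: [0.27, -3.13, -0.0]
contact_force: [0.0, 0.3, -1.8]
gripper_width: 0.0054
grip_force: 61.2
```

>>> step_arm:
  increments:
    - {"travel": [0, 0, 1], "yaw": 0, "fingers": -1}
    - {"travel": [0, 0, 1], "yaw": 0, "fingers": -1}

```text
time_s: 18.1
eef_pos: [0.4488, -0.1914, 0.0336]
tcp_rot: [-0.27, 3.129, -0.001]
contact_force: [-0.6, 0.2, 1.6]
gripper_width: 0.0055
grip_force: 61.6
```

The cutter has touched the slot floor. Opening only a little, since the neighbours stand at ±44 mm, then going straight up.

>>> step_arm:
  increments:
    - {"travel": [0, 0, 0], "yaw": 0, "fingers": -0.7}
    - {"travel": [0, 0, 0], "yaw": 0, "fingers": -0.5}
    - {"travel": [0, 0, 0], "yaw": 0, "fingers": -0.5}
    - {"travel": [0, 0, 0], "yaw": 0, "fingers": -0.5}
    - {"travel": [0, 0, -10], "yaw": 0, "fingers": -0.5}
    - {"travel": [0, 0, -25], "yaw": 0, "fingers": -0.5}
    - {"travel": [0, 0, -50], "yaw": 0, "fingers": -0.5}
    - {"travel": [0, 0, -90], "yaw": 0, "fingers": -0.5}
    - {"travel": [0, 0, -130], "yaw": 0, "fingers": -0.5}
    - {"travel": [0, 0, -160], "yaw": 0, "fingers": -0.5}
    - {"travel": [0, 0, -160], "yaw": 0, "fingers": -0.5}

```text
time_s: 19.2
eef_pos: [0.4507, -0.1925, 0.1984]
tcp_rot: [-0.27, 3.122, -0.009]
contact_force: [-0.1, -0.8, -0.7]
gripper_width: 0.0215
grip_force: 0.0
```

```bash
python3 - <<'E'
from plan import *
oc=snap("w10");o=oc[0];print(o["eef_pos"],o["contact_force"],o["gripper_width"])
q=np.array([.4465,-.1915,.17])
def W2(L):return Ro.from_euler('z',q[2]).as_matrix()@np.array(L)+[q[0],q[1],0]
c=oc[1]["color"].astype(int)
cor=wproj(oc,[W2((x,y,.05)) for x,y in((.043,.064),(.043,-.064),(-.043,-.064),(-.043,.064))]).astype(int)
m=np.zeros(c.shape[:2],np.uint8);cv2.fillConvexPoly(m,cor,1)
b=((abs(c[...,2]-c[...,0])<25)*m).astype(np.uint8)
n,l,st,ce=cv2.connectedComponentsWithStats(b)
for i in range(1,n):
    if st[i,4]>80:
        X=least_squares(lambda p:wproj(oc,[p[0],p[1],.06])[0]-ce[i],q[:2]).x
        d=Ro.from_euler('z',-q[2]).as_matrix()@np.r_[X-q[:2],0];print(st[i],ce[i].round(1),"rack frame",d[:2].round(4))
t=np.linspace(0,np.pi,200)
for y in(-.044,0,.044):
  for z in(.046,.056):
    w=np.vstack([[W2((.032*np.cos(a),y+s,z+.032*np.sin(a))) for a in t] for s in(-.004,.004)]);v=wproj(oc,w);print("pred",y,z,v.min(0).round(1),v.max(0).round(1))
E
```

```text
[ 0.45065601 -0.19248703  0.19843631] [-0.08892183 -0.84959207 -0.69514689] 0.02150024689496352
[ 261  159   17   78 1133] [269.5 198.6] rack frame [-0.0063 -0.042 ]
[317 163  11  77 742] [321.8 200.9] rack frame [-0.0044  0.002 ]
[ 362  163   18   76 1177] [370.6 200.7] rack frame [-0.0047  0.0431]
pred -0.044 0.046 [259.4 165.6] [275.1 238.4]
pred -0.044 0.056 [257.5 167.2] [273.9 242.1]
pred 0 0.046 [314.5 165.7] [324.5 238.6]
pred 0 0.056 [314.3 167.3] [324.7 242.3]
pred 0.044 0.046 [363.4 165.8] [379.7 238.8]
pred 0.044 0.056 [364.6 167.5] [381.6 242.5]
```

The middle cutter's image (columns 317–328, rows 163–240) matches its two neighbours in height and span. It is centred to within about 2 mm and upright, so I'm handing in.

```bash
python3 -c "
from bench import r
print(r.finish_job())"
```

```text
the job is handed in; nothing more can be done
None
```

I've handed the job in after about 19 s of robot time. By the last camera checks, the spacer is in the tray with the nut, and the cutter stands fully down in the rack's middle slot with the other two in place; no verdict came back.

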